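# Moisture check on the wooden scoring board

## Robot

A 6-joint arm with a two-finger parallel gripper is mounted at the origin on the work surface. World frame = base frame: x ahead of the robot, y to its left, z up, the work surface at z = 0. Lengths are in m, angles in rad, forces in N, time in s.
With the tool pointing down it reaches from about 0.15 to 0.775 m from the base axis. Payload 6.1 kg.
Tool frame: the origin (TCP) lies between the finger pads; the fingertips stand 14 mm ahead of it and the grasp point (between the pads) lies 5 mm behind it; z points along the fingers, y is the line along which they close (so a half turn about z gives the same grasp; the last joint's range is limited). The gripper opens to 85 mm and grips with 20 to 120 N. Pads are 22 mm wide; open, the fingers measure 114 mm over their backs; the gripper's body (76 mm by 85 mm) begins 54 mm behind the grasp point. The pads swing forward as they close: fully open they stand 13 mm farther back than shut.
Start: joints at [1.172, 0.126, -0.04, 1.405, 0, 1.571], TCP at [0.204, 0.484, 0.245] pointing down, gripper open.
Joint ranges: [-2.72, 2.72], [-0.95, 1.95], [-1.27, 1.35], [-1.78, 2.02], [-1.46, 1.47], [-3.14, 3.14]. Speed limits (rad/s): [2.39, 2.39, 3.01, 3.14, 3.14, 3.14].

## Interface

Orientations are given as a unit quaternion [x, y, z, w].
In Python, from bench import bot gives the robot as it stands.
- The arm moves only by the tool apply_moves, never from a script. Its argument "targets" is a list of rows, each a list of 5 numbers: the closure, from 0 (fully open) to 1 (shut), then the shift along the tool's x, y, z scaled (see below), then the turn about the tool's z scaled (see below). A call has 1 to 12 rows; each row is the pose to reach, as a shift and turn from the pose commanded when the call began, along the tool's axes at that moment; what a row does not reach only later rows make up. The controller multiplies each number of a shift by 0.5 m and each number of a turn by pi/2 rad. A row lasts 1/12 s, in which the tool goes at most 41.7 mm and 7.16 degrees, less where a joint would pass 70% of its speed; a pose out of reach is approached as far as the arm can. A call with a number of a shift or a turn outside -1 to 1 is refused whole. A call with a gripper value outside its range is refused whole. The fingers move at their own pace and stop on an object; the grip force is fixed at half the most. Time passes only in rows, so rows that repeat a pose let the fingers close. It gives the time, the measured TCP pose, the force, the opening and the grip force at its end, in the units of the state.
- bot.read_state(): the state, without advancing time (a new reading comes with each control period).
- bot.camera(name): name is "scene" or "top" or "wrist"; returns a dict with "img" (480x640x3 uint8, red, green, blue), "vertical_fov" (degrees; the focal length in pixels is half the picture's height over the tangent of half this angle, whatever the lens; pixels are square), "cx", "cy" (the principal point, pixels), "dist" ([k1, k2, p1, p2, k3] as OpenCV has them; the pictures are not rectified), "origin" and "orientation" of the camera in the world; the wrist camera has in their place "mount" (4x4, takes a point from camera to tool coordinates, whose origin is the TCP and whose axes are the flange's). Camera axes: x right, y up, looking along -z (the intrinsics and any distortion apply to the point x, -y, -z); pixel columns grow to the right and rows downward; lengths in m; the calibration is good to about 2 mm. A picture is of the moment at which its call begins: read the wrist's pose just before it. There is no depth.
- bot.hand_in(): hands the job in; it is judged then, once.
Trained networks look in a picture, given as the dict that the camera call returned (one of the last four; its "shot" number tells which), for a name from the list of things; names that differ only in an ending like _2 or _b are one class to them, and where a whole thing is asked for, a point or a joint stands for the part that bears it (a point fixed in the world has none). Each returns a list of dicts, best first, with "conf" (0 to 1); they miss things now and then, are a little off and sometimes report something else, mostly with a low value. They report only what shows in the picture. A call takes as long as a camera call. They do not tell look-alikes from the thing itself.
- bot.trace(name, picture): "region" (480x640 bool, what is visible of it) and "extent" ([left, top, width, height] in pixels, round what is visible of it).
- bot.pinpoint(name, picture): "location" ([row, column] in pixels: a listed point, or the origin of a listed thing).
The state is a dict: "time": time; "joint_positions": joint angles; "dq": joint speeds; "joint_efforts": joint torques, N m; "position": TCP position; "eef_rot": TCP orientation; "force": force on the tool from outside, world axes, zero at the start; "moment": the same for the moment, N m; "gripper_width": finger opening in m; "gripper_force": force on a finger pad.
Only numpy, scipy, OpenCV 4.12 (cv2) and the standard library are available. Lean on these libraries where they do the work, as an engineer would, in place of code of your own. Each camera call takes 0.05 s, during which the arm holds its last target. There are 200 camera calls.

## Task

Check the rained-on wooden scoring board with the moisture meter: press the meter's keys fully down one at a time, first the big round key, then the bar-shaped key, then the small round key. Then take the probe out of its stand and set its spring tip inside the ring mark on the sloping board (not the square mark), with the probe square to the board's face, pushed gently until the tip has sunk about halfway in. Finish while still gripping the probe there for the reading; do not let go, and leave the other things on the table where they are.

Things in the scene. Friction and masses are not known exactly. Their poses are not given: they have to be found in the camera images.
- meter: Moisture meter: fixed grey case, 110 (x) by 160 (y) by 40 mm high; origin at the centre of its underside, z up. Dark display on the +x half of its top; three black keys in a row 18 mm to -x of the middle: bar key at y +50 mm, small round key at y 0, big round key at y -50 mm. The meter and the probe's stand may change sides of the table.
- key_big_top (a point): Centre of the top of the big round key, 30 mm in diameter. It stands 9 mm above the case (49 mm above the table) when up.
- key_bar_top (a point): Centre of the top of the bar-shaped key, 34 mm (along the meter's x) by 14 mm. It stands 9 mm above the case (49 mm above the table) when up.
- key_small_top (a point): Centre of the top of the small round key, 16 mm in diameter. It stands 9 mm above the case (49 mm above the table) when up.
- key_big (a joint): Travel of the big round key, m: 0 up, 0.005 fully down. A spring lifts it; about 1.4 N starts it, about 5 N takes it fully down; beyond 3.5 mm counts as pressed while the other two keys are up.
- key_bar (a joint): Travel of the bar-shaped key, m: 0 up, 0.005 fully down. A spring lifts it; about 1.4 N starts it, about 5 N takes it fully down; beyond 3.5 mm counts as pressed while the other two keys are up.
- key_small (a joint): Travel of the small round key, m: 0 up, 0.005 fully down. A spring lifts it; about 1.4 N starts it, about 5 N takes it fully down; beyond 3.5 mm counts as pressed while the other two keys are up.
- stand: Fixed grey block, 64 by 64 mm, 90 mm high, with one upright hole (21 mm wide, right through) in the middle of its top, in which the probe hangs; origin at the centre of its underside.
- probe: Loose probe, 120 g, hanging upright by its collar in the stand; round, so yaw is free. Origin: centre of the collar's underside, 90 mm over the table; z from tip to top. Collar 36 mm wide, 8 thick; above it the handle, 26 mm wide, to z +78; below a barrel 16 mm wide to z -55, then the spring tip, 6 mm wide, to z -75. Grip the handle, e.g. at z +45; it clears the hole after an 80 mm lift.
- tip_point (a point): End of the probe's spring tip, on the probe's axis, 75 mm below the probe's origin while the spring is not pushed in; its z runs up along the probe.
- tip (a joint): How far the spring tip is pushed into the probe, m: 0 fully out, 0.012 at the stop. It starts to move at about 1.5 N and takes 0.4 N more per mm: about 3.9 N when halfway (6 mm), 6.3 N at the stop.
- board: Wooden scoring board on a fixed stand, 110 (x, up the slope) by 220 (y) by 18 mm thick, rising away from the robot at 0.35 rad (20 degrees). Origin: centre of its underside, 35 mm over the table; z: outward normal of the face, which lies at z +18. Peg holes and three pegs 16 mm high in its middle, an inlaid dark ring at the +y end, a dark square outline at the -y end.
- ring_mark (a point): Centre of the ring mark, on the board's face (board frame 0, +80, +18 mm). The dark ring is 21 mm inside, 26 mm outside, flush with the face. Axes as the board: z is the outward normal of the face.
- jar: Bystander: empty glass jar, 100 mm in diameter, with a steel lid and knob, 164 mm high in all; origin at the centre of its underside.
- ashtray: Bystander: orange ceramic ashtray, 120 mm in diameter, 34 mm high; origin at the centre of its underside.
- mug: Bystander: white mug, 80 mm in diameter, 90 mm high, handle towards its +y; origin at the centre of its underside.
- card_box: Bystander: cardboard card box, 65 by 92 by 20 mm; origin at the centre of its underside.
- teaspoon: Bystander: steel teaspoon, 140 mm long, lying along its x.
- domino_pile: Bystander: low pile of cream dominoes, about 120 by 100 mm, 30 mm high, that moves as one; origin at the centre of its underside.
- domino_a: Bystander: cream domino lying flat, 50 by 25 by 10 mm; origin at the centre of its underside.
- domino_b: Bystander: cream domino lying flat, 50 by 25 by 10 mm; origin at the centre of its underside.
There are look-alikes about, which are no part of the job. Leave any purple look-alike of the stand alone. What is shaped like the meter but yellow is not meant.

How it is judged:
By the outcome, as a careful person would: the job done as asked, in the order asked, and still so for the second after the job is handed in, while the arm keeps its last pose, push and grip.
It also fails if it takes over 72 s, if anything falls off the work surface, if the arm or the gripper's body presses on something with over 40 N, if the wrist force passes 120 N, or if a joint passes its speed limit or range.

## Working session

There is one attempt and no reset: what is moved stays moved. The work goes in short steps, Python scripts to look and compute and a tool call to move; the robot and the scene stay as the last step left them, time stands still between calls to the robot, and variables do not carry over. Pictures are saved under pics/ and viewed, at most 10 in all, crops included, and the job is handed in when it is done.

Besides the shell and the picture viewer there is one more tool, called as name(argument=value, ...) on one line, values as JSON. apply_moves: Moves the arm, as the interface text tells. Shifts and turns lie within -1 to 1; 1 stands for 0.5 m of shift or pi/2 rad of turn. Its arguments: {"type":"object","properties":{"targets":{"type":"array","items":{"type":"array","items":{"type":"number","minimum":-1,"maximum":1}}}},"required":["targets"]}

```bash
ls; mkdir -p pics; cat > h.py <<'E'
import numpy as np, cv2
from scipy.spatial.transform import Rotation as R
from bench import bot
def K(c):
    f=240/np.tan(np.radians(c["vertical_fov"])/2); return np.array([[f,0,c["cx"]],[0,f,c["cy"]],[0,0,1]])
def pose(c,s=None):
    if "mount" in c:
        M=np.array(c["mount"]); Rt=R.from_quat(s["eef_rot"]).as_matrix()
        return np.array(s["position"])+Rt@M[:3,3], Rt@M[:3,:3]
    return np.array(c["origin"]), R.from_quat(c["orientation"]).as_matrix()
def ray(c,rc,s=None):
    o,Q=pose(c,s)
    u=cv2.undistortPoints(np.array([[[rc[1],rc[0]]]],float),K(c),np.array(c["dist"],float))[0,0]
    d=Q@np.array([u[0],-u[1],-1]); return o,d/np.linalg.norm(d)
def at_z(c,rc,z,s=None):
    o,d=ray(c,rc,s); return o+d*(z-o[2])/d[2]
def proj(c,p,s=None):
    o,Q=pose(c,s); q=Q.T@(np.array(p,float)-o); q=q*[1,-1,-1]
    return cv2.projectPoints(q.reshape(1,1,3),np.zeros(3),np.zeros(3),K(c),np.array(c["dist"],float))[0][0,0]
def tri(rays):
    A=0;b=0
    for o,d in rays:
        P=np.eye(3)-np.outer(d,d); A=A+P; b=b+P@o
    return np.linalg.solve(A,b)
def save(c,n): cv2.imwrite("pics/"+n,c["img"][:,:,::-1])
E
python3 - <<'E'
from h import *
s=bot.read_state(); print({k:np.round(v,4) for k,v in s.items()})
print(R.from_quat(s["eef_rot"]).as_matrix().round(3))
for n in("scene","top"):
    c=bot.camera(n); save(c,n+".png"); print(n,c.get("origin"),c.get("orientation"),c["vertical_fov"],c["dist"])
    for t in("key_big_top","key_bar_top","key_small_top","stand","probe","ring_mark","board","meter","tip_point"):
        for d in bot.pinpoint(t,c)[:3]: print(t,np.round(d["location"]),round(d["conf"],2),at_z(c,d["location"],{"key":.049,"sta":0,"pro":.09,"rin":.052,"boa":.035,"met":0,"tip":.015}[t[:3]]).round(3))
E
```

```text
pics
{'time': np.float64(0.0), 'joint_positions': array([ 1.172 ,  0.1264, -0.0406,  1.4054,  0.    ,  1.5708]), 'dq': array([-0.0001, -0.0009,  0.0005, -0.0009,  0.0008, -0.0007]), 'joint_efforts': array([-3.00000e-03, -4.35917e+01,  3.52919e+01,  1.73000e-02,
       -1.00000e-04,  0.00000e+00]), 'position': array([0.2037, 0.4834, 0.2445]), 'eef_rot': array([ 1.981e-01,  9.802e-01, -8.000e-04, -2.000e-04]), 'force': array([-0.6499,  0.2247,  0.4004]), 'moment': array([ 0.0175, -0.0234, -0.0094]), 'gripper_force': np.float64(0.0), 'gripper_width': np.float64(0.0855)}
[[-0.922  0.388 -0.001]
 [ 0.388  0.922 -0.001]
 [ 0.    -0.002 -1.   ]]
scene [ 1.08734489 -0.89351284  0.74162061] [0.47094653 0.12630974 0.23568985 0.84065778] 53.06911979818574 [-0.00503664  0.          0.          0.          0.        ]
key_big_top [218. 363.] 0.63 [0.535 0.258 0.049]
key_big_top [193. 322.] 0.53 [0.34  0.344 0.049]
key_bar_top [207. 374.] 0.6 [0.531 0.341 0.049]
key_bar_top [293. 408.] 0.6 [ 0.793 -0.014  0.049]
key_bar_top [185. 341.] 0.55 [0.36  0.433 0.049]
key_small_top [212. 370.] 0.48 [0.536
[... 720 characters left out ...]
ig_top [330. 212.] 0.58 [0.337 0.34  0.049]
key_big_top [258. 248.] 0.43 [0.547 0.244 0.049]
key_bar_top [325. 178.] 0.5 [0.35  0.438 0.049]
key_bar_top [265. 210.] 0.44 [0.524 0.354 0.049]
key_small_top [262. 233.] 0.44 [0.534 0.288 0.049]
key_small_top [326. 194.] 0.37 [0.346 0.392 0.049]
stand [284. 422.] 0.89 [ 0.479 -0.275  0.   ]
stand [282. 462.] 0.85 [ 0.487 -0.395  0.   ]
probe [280. 431.] 0.63 [ 0.482 -0.285  0.09 ]
probe [263. 209.] 0.27 [0.524 0.349 0.09 ]
ring_mark [262. 302.] 0.94 [0.534 0.083 0.052]
board [256. 328.] 0.87 [0.557 0.009 0.035]
meter [258. 228.] 0.79 [ 0.555  0.311 -0.   ]
meter [320. 197.] 0.66 [0.366 0.395 0.   ]
tip_point [331. 403.] 0.4 [ 0.339 -0.213  0.015]
```

View pics/scene.png

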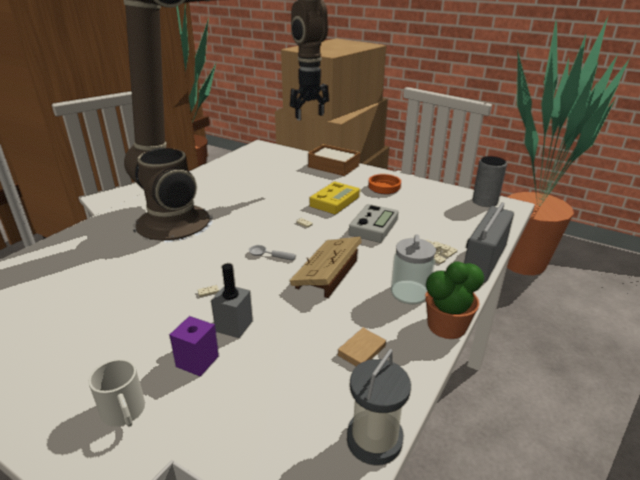

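View pics/top.png

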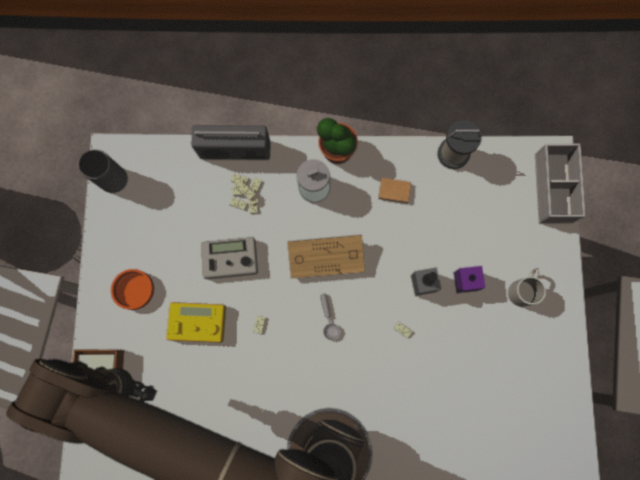

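Candidates: meter = grey one at top-view px (230,258), not the yellow (196,322); stand = grey with the black probe (427,281), not purple (470,279); mark = ring (299,259), not square (353,254). Moving over the grey meter with shut fingers for a close check.

apply_moves(targets=[[1, -0.36, -0.04, 0, -0.12], [1, -0.72, -0.09, 0.0, -0.253], [1, -0.72, -0.09, 0.0, -0.253], [1, -0.72, -0.09, 0.0, -0.253], [1, -0.72, -0.09, 0.0, -0.253], [1, -0.72, -0.09, 0.0, -0.253], [1, -0.72, -0.09, 0.0, -0.253], [1, -0.72, -0.09, 0.0, -0.253], [1, -0.72, -0.09, 0.0, -0.253], [1, -0.72, -0.09, 0.0, -0.253], [1, -0.72, -0.09, 0.0, -0.253], [1, -0.72, -0.09, 0.0, -0.253]])

```text
time: 2.0
position: [0.5181, 0.3023, 0.245]
eef_rot: [0.001, 1.0, -0.0, -0.0]
force: [-0.4, 0.2, -0.3]
gripper_width: 0.0001
gripper_force: 0.0
```

```bash
cat > look.py <<'E'
from h import *
import sys
Z={"key":.049,"sta":0,"pro":.09,"rin":.052,"boa":.035,"met":0,"tip":.015}
s=bot.read_state(); c=bot.camera("wrist"); save(c,sys.argv[1])
print(s["time"],np.round(s["position"],4),"yaw",R.from_quat(s["eef_rot"]).as_matrix().round(4).tolist(),np.round(s["joint_positions"],3),s["force"],s["gripper_width"])
for t in sys.argv[2:]:
    for d in bot.pinpoint(t,c)[:2]: print(t,np.round(d["location"],1),round(d["conf"],2),at_z(c,d["location"],Z[t[:3]],s).round(4))
E
python3 look.py w1.png key_big_top key_bar_top key_small_top meter ring_mark board; python3 -c "
from h import *
print(np.round(bot.camera('wrist')['mount'],3))"
```

```text
2.0 [0.5181 0.3023 0.245 ] yaw [[-1.0, 0.0023, -0.0009], [0.0023, 1.0, -0.0001], [0.0009, -0.0001, -1.0]] [0.528 0.271 0.138 1.439 0.    0.53 ] [-0.40382027  0.24817844 -0.2732009 ] 7.031663387167346e-05
key_big_top [ 14.7 368.2] 0.9 [0.3453 0.3411 0.049 ]
key_big_top [236.9 275.1] 0.76 [0.5405 0.2551 0.049 ]
key_bar_top [226.5 372.5] 0.92 [0.53   0.3516 0.049 ]
key_bar_top [ 15.8 484.4] 0.72 [0.3447 0.4402 0.049 ]
key_small_top [ 16.4 425.2] 0.72 [0.3461 0.3894 0.049 ]
key_small_top [235.6 320.2] 0.47 [0.5392 0.3    0.049 ]
meter [235.3 320.8] 0.95 [0.5535 0.3004 0.    ]
meter [ 50.7 415. ] 0.66 [0.3625 0.3946 0.    ]
ring_mark [244.2 116.1] 0.94 [0.5468 0.0942 0.052 ]
ring_mark [236.8 321.2] 0.63 [0.5396 0.301  0.052 ]
board [248.8  51.8] 0.84 [0.5573 0.0101 0.035 ]
[[-0.     0.954  0.299  0.076]
 [ 1.     0.    -0.001 -0.001]
 [-0.001  0.299 -0.954 -0.13 ]
 [ 0.     0.     0.     1.   ]]
```

View pics/w1.png

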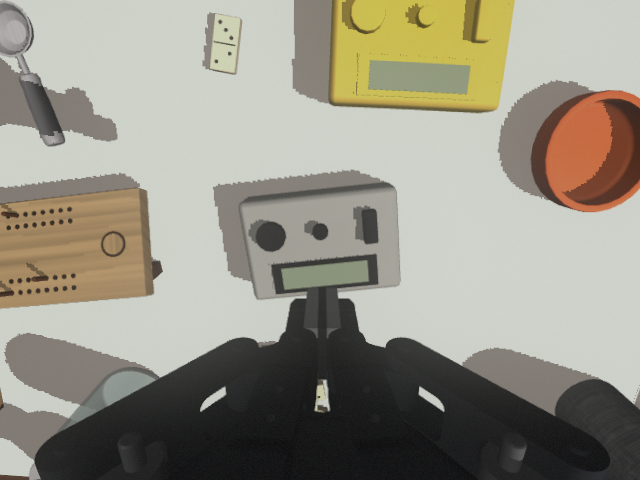

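The grey meter is at the centre with big key (271,236), small (320,231) and bar (370,226); the yellow look-alike is above it, and the ring mark is at (113,244). I'll refine with dark-blob centroids.

```bash
python3 - <<'E'
from h import *
s=bot.read_state(); c=bot.camera("wrist"); g=cv2.cvtColor(c["img"],cv2.COLOR_RGB2GRAY)
for (x,y) in((271,236),(320,231),(370,226)):
    w=g[y-22:y+23,x-22:x+23]
    n,l,st,ce=cv2.connectedComponentsWithStats((w<55).astype(np.uint8)); i=l[22,22]
    col,row=ce[i]+[x-22,y-22]; print(st[i],row,col,at_z(c,(row,col),.0465,s).round(4))
# board corners / ring
sub=c["img"]; w=g[215:275,85:145]; print(np.percentile(w,[1,5,50]))
n,l,st,ce=cv2.connectedComponentsWithStats((w<85).astype(np.uint8));
for i in range(1,n):
    if st[i][4]>20: print("ring",st[i],ce[i]+[85,215],at_z(c,(ce[i][1]+215,ce[i][0]+85),.052,s).round(4))
E
```

```text
[   0    0   45   45 2014] 236.04518371400198 270.9553128103277 [0.5402 0.2515 0.0465]
[   0    0   45   45 2017] 231.02280614774418 320.00198314328213 [0.535  0.3007 0.0465]
[   0    0   45   45 2025] 226.0 370.0 [0.5298 0.3505 0.0465]
[ 65. 101. 141.]
ring [ 16  16  24  25 119] [113.10084034 243.55462185] [0.5463 0.0918 0.052 ]
```

apply_moves(targets=[[1, -0.044, -0.102, 0, 0], [1, -0.044, -0.102, 0.1, 0], [1, -0.044, -0.102, 0.34, 0], [1, -0.044, -0.102, 0.34, 0], [1, -0.044, -0.102, 0.34, 0], [1, -0.044, -0.102, 0.354, 0], [1, -0.044, -0.102, 0.364, 0], [1, -0.044, -0.102, 0.368, 0], [1, -0.044, -0.102, 0.372, 0], [1, -0.044, -0.102, 0.374, 0], [1, -0.044, -0.102, 0.374, 0]])

```text
time: 3.37
position: [0.5415, 0.2524, 0.0606]
eef_rot: [0.001, 1.0, 0.001, 0.002]
force: [-0.2, -0.4, 2.6]
gripper_width: 0.0001
gripper_force: 1.5
```

apply_moves(targets=[[1, 0, 0, 0.003, 0], [1, 0, 0, 0.006, 0], [1, 0, 0, 0.006, 0]])

```text
time: 3.62
position: [0.5415, 0.2524, 0.0579]
eef_rot: [0.001, 1.0, 0.001, 0.002]
force: [-1.3, 0.8, 12.1]
gripper_width: -0.0
gripper_force: 5.8
```

```bash
python3 -c "
from h import *
s=bot.read_state();print(s['position'],s['force'])"
```

```text
[0.54153816 0.25240259 0.05794415] [-1.34461501  0.82738901 12.05871902]
```

apply_moves(targets=[[1, 0, 0, -0.05, 0], [1, 0, 0, -0.06, 0], [1, 0.023, 0.196, -0.06, 0], [1, 0.023, 0.196, -0.06, 0], [1, 0.023, 0.196, -0.06, 0], [1, 0.023, 0.196, -0.06, 0], [1, 0.023, 0.196, -0.02, 0], [1, 0.023, 0.196, -0.014, 0], [1, 0.023, 0.196, -0.008, 0], [1, 0.023, 0.196, -0.002, 0], [1, 0.023, 0.196, 0, 0], [1, 0.023, 0.196, 0, 0]])

```text
time: 4.62
position: [0.5281, 0.3489, 0.0579]
eef_rot: [0.001, 1.0, 0.001, -0.0]
force: [-7.9, -1.3, 14.3]
gripper_width: -0.0001
gripper_force: 6.9
```

apply_moves(targets=[[1, 0, 0, -0.05, 0], [1, 0, 0, -0.06, 0], [1, -0.014, -0.096, -0.06, 0], [1, -0.014, -0.096, -0.06, 0], [1, -0.014, -0.096, -0.06, 0], [1, -0.014, -0.096, -0.02, 0], [1, -0.014, -0.096, -0.014, 0], [1, -0.014, -0.096, -0.008, 0], [1, -0.014, -0.096, -0.002, 0], [1, -0.014, -0.096, 0, 0], [1, -0.014, -0.096, 0, 0]])

```text
time: 5.53
position: [0.5354, 0.3011, 0.0579]
eef_rot: [0.001, 1.0, -0.001, 0.0]
force: [-6.0, -7.3, 15.5]
gripper_width: 0.0002
gripper_force: 7.9
```

apply_moves(targets=[[1, 0, 0, -0.08, 0], [1, 0, 0, -0.16, 0], [0.3, 0, -0.07, -0.2, 0], [0.3, 0, -0.14, -0.26, 0], [0.3, 0.0, -0.21, -0.32, 0], [0.3, 0.0, -0.28, -0.38, 0], [0.3, 0.0, -0.36, -0.38, 0], [0.3, 0.0, -0.43, -0.38, 0], [0.3, 0.0, -0.5, -0.38, 0], [0.3, 0.0, -0.5, -0.38, 0], [0.3, 0.0, -0.5, -0.38, 0]])

```text
time: 6.45
position: [0.5353, 0.0501, 0.2458]
eef_rot: [0.002, 1.0, 0.0, 0.0]
force: [0.2, 0.7, 0.0]
gripper_width: 0.0599
gripper_force: 0.0
```

```bash
python3 look.py w2.png ring_mark board stand probe
```

```text
6.45 [0.5353 0.0501 0.2458] yaw [[-1.0, 0.0047, 0.0005], [0.0047, 1.0, 0.0005], [-0.0005, 0.0005, -1.0]] [ 0.093  0.149 -0.011  1.41   0.     0.098] [0.22898943 0.71036305 0.01073203] 0.05986083479606595
ring_mark [224.6 367.1] 0.97 [0.545  0.0938 0.052 ]
board [235.  286.2] 0.95 [0.5603 0.0125 0.035 ]
stand [162.2  25.7] 0.55 [ 0.4845 -0.2792  0.    ]
```

View pics/w2.png

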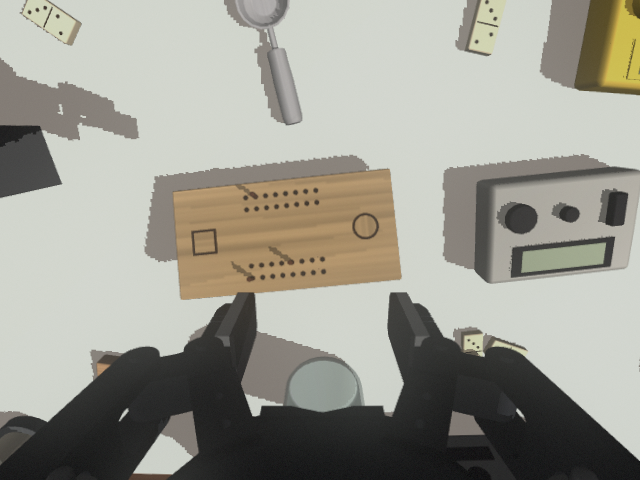

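The ring is at (365,226) and the square at (204,242) on the board; the fingers are open below them and the jar is clear.

```bash
python3 - <<'E'
from h import *
s=bot.read_state(); c=bot.camera("wrist"); g=cv2.cvtColor(c["img"],cv2.COLOR_RGB2GRAY)
P=[]
for x,y in((365,226),(204,242)):
    w=g[y-20:y+21,x-20:x+21]; m=(w<90).astype(np.uint8); ys,xs=np.nonzero(m)
    (cx,cy),r=cv2.minEnclosingCircle(np.column_stack([xs,ys]).astype(np.float32)); print(len(xs),cx+x-20,cy+y-20,r,xs.mean()+x-20,ys.mean()+y-20)
    p=at_z(c,((ys.min()+ys.max())/2+y-20,(xs.min()+xs.max())/2+x-20),.0519,s); P.append(p); print(p.round(4))
d=P[0]-P[1]; print("len",np.linalg.norm(d),"yaw",np.degrees(np.arctan2(-d[0],d[1])))
c=bot.camera("top")
for p in P: print("top px pred",proj(c,p))
for t in("stand","probe","ring_mark"):
    for d in bot.trace(t,c)[:2]: print(t,d["conf"],d["extent"])
E
```

```text
141 362.3119659423828 226.3632469177246 12.978986740112305 362.5673758865248 226.36879432624113
[0.5464 0.092  0.0519]
164 201.04496383666992 241.5395679473877 16.651033401489258 201.6280487804878 241.3292682926829
[ 0.5618 -0.0675  0.0519]
len 0.16027178623344765 yaw 5.5196646940246605
top px pred [299.29721848 258.08198302]
top px pred [353.56465254 253.33891573]
stand 0.94 [449.9, 263.9, 34.3, 29.2]
stand 0.75 [410.0, 269.8, 31.3, 28.0]
probe 0.52 [421.2, 272.5, 18.2, 12.5]
ring_mark 0.59 [327.4, 236.2, 36.2, 38.4]
```

apply_moves(targets=[[0, 0.01, -0.08, -0.03, -0.02], [0, 0.02, -0.16, -0.03, -0.04], [0, 0.03, -0.24, -0.03, -0.064], [0, 0.05, -0.32, -0.03, -0.064], [0, 0.07, -0.4, -0.03, -0.064], [0, 0.09, -0.48, -0.03, -0.064], [0, 0.106, -0.56, -0.03, -0.064], [0, 0.106, -0.63, -0.03, -0.064], [0, 0.106, -0.66, -0.03, -0.064], [0, 0.106, -0.66, -0.03, -0.064], [0, 0.106, -0.66, -0.03, -0.064], [0, 0.106, -0.66, -0.03, -0.064]])

```text
time: 7.95
position: [0.482, -0.2774, 0.2602]
eef_rot: [-0.05, 0.999, 0.0, -0.0]
force: [0.4, 0.3, -0.9]
gripper_width: 0.0852
gripper_force: 0.0
```

```bash
python3 look.py w3.png stand probe
```

```text
7.95 [ 0.482  -0.2774  0.2602] yaw [[-0.995, -0.0998, -0.0003], [-0.0998, 0.995, 0.0007], [0.0002, 0.0007, -1.0]] [-0.522  0.187  0.065  1.45   0.    -0.622] [ 0.44315881  0.28492597 -0.91809653] 0.08523198750019689
stand [198.3 209.3] 0.78 [ 0.4903 -0.4077  0.    ]
stand [201.4 324.5] 0.58 [ 0.4809 -0.2748  0.    ]
probe [223.3 321. ] 0.61 [ 0.484  -0.2785  0.09  ]
```

View pics/w3.png

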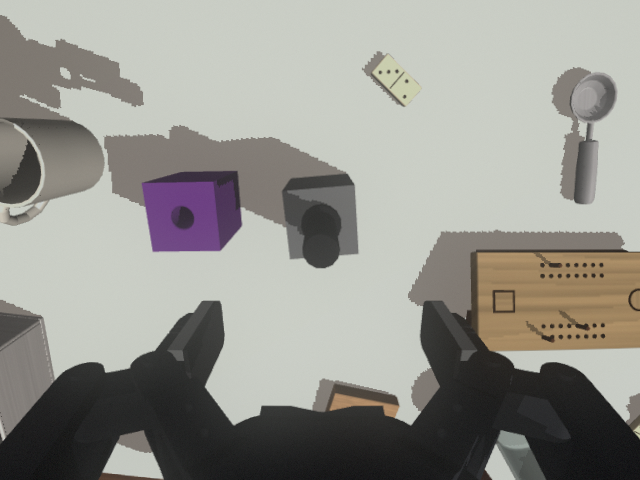

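The grey stand with the black probe is at (321,223), the handle's top at (321,250); the purple look-alike is at (185,215).

```bash
python3 - <<'E'
from h import *
s=bot.read_state(); c=bot.camera("wrist"); g=cv2.cvtColor(c["img"],cv2.COLOR_RGB2GRAY)
print(s["position"])
w=g[225:275,295:345]; m=(w<45).astype(np.uint8); ys,xs=np.nonzero(m); print(xs.min()+295,xs.max()+295,ys.max()+225, len(xs))
for rc,z in(((250,321),.168),((223,320.5),.098),((223,321.5),.09)): print(at_z(c,rc,z,s).round(4))
Q=R.from_quat(s["eef_rot"]).as_matrix(); print(Q.T@(at_z(c,(250,321),.168,s)-s["position"]))
E
```

```text
[ 0.48217977 -0.27702306  0.26050987]Traceback (most recent call last):
  File "<stdin>", line 4, in <module>
    return umr_minimum(a, axis, None, out, keepdims, initial, where)
ValueError: zero-size array to reduction operation minimum which has no identity
```

```bash
python3 - <<'E'
from h import *
s=bot.read_state(); c=bot.camera("wrist"); print(s["position"])
for rc,z in(((250,321),.168),((223,320.5),.098),((223,321.5),.09)): print(at_z(c,rc,z,s).round(4))
Q=R.from_quat(s["eef_rot"]).as_matrix(); print(Q.T@(at_z(c,(250,321),.168,s)-s["position"]))
E
```

```text
[ 0.48214713 -0.27715417  0.26053268]
[ 0.4829 -0.2783  0.168 ]
[ 0.482 -0.279  0.098]
[ 0.484  -0.2779  0.09  ]
[-0.00056811 -0.00123587  0.09253286]
```

apply_moves(targets=[[0, -0.001, -0.002, 0.08, 0], [0, -0.001, -0.002, 0.16, 0], [0, -0.001, -0.002, 0.23, 0], [0, -0.001, -0.002, 0.251, 0], [0, -0.001, -0.002, 0.251, 0], [1, -0.001, -0.002, 0.251, 0], [1, -0.001, -0.002, 0.251, 0], [1, -0.001, -0.002, 0.251, 0], [1, -0.001, -0.002, 0.251, 0], [1, -0.001, -0.002, 0.251, 0], [1, -0.001, -0.002, 0.251, 0], [1, -0.001, -0.002, 0.251, 0]])

```text
time: 9.2
position: [0.4831, -0.2797, 0.1363]
eef_rot: [-0.05, 0.999, -0.001, 0.001]
force: [0.5, 1.9, 7.0]
gripper_width: 0.0246
gripper_force: 58.2
```

apply_moves(targets=[[1, 0, 0, -0.03, 0], [1, 0, 0, -0.06, 0], [1, 0, 0, -0.086, 0], [1, 0, 0, -0.086, 0], [1, 0.01, 0, -0.086, 0], [1, 0.02, 0, -0.086, 0], [1, 0.03, 0, -0.086, 0], [1, 0.04, 0, -0.086, 0], [1, 0.04, 0, -0.086, 0]])

```text
time: 9.95
position: [0.4631, -0.281, 0.1774]
eef_rot: [-0.05, 0.999, 0.001, 0.002]
force: [7.1, 1.3, -0.1]
gripper_width: 0.025
gripper_force: 59.4
```

```bash
python3 look.py w4.png tip_point probe stand; python3 - <<'E'
from h import *
c=bot.camera("scene"); i=c["img"][200:360,150:310]; cv2.imwrite("pics/s4.png",cv2.resize(i,(640,640),interpolation=cv2.INTER_CUBIC)[:600,:,::-1])
E
```

```text
9.95 [ 0.4631 -0.281   0.1774] yaw [[-0.9951, -0.0991, 0.0032], [-0.0991, 0.9951, 0.0014], [-0.0033, 0.0011, -1.0]] [-0.547  0.164 -0.144  1.261  0.003 -0.646] [ 7.0742469   1.33210277 -0.13617945] 0.02495375700081597
probe [295.1 322.9] 0.77 [ 0.4955 -0.2776  0.09  ]
stand [231.9 187.5] 0.82 [ 0.4881 -0.4058  0.    ]
stand [240.6 325.8] 0.79 [ 0.4838 -0.2756  0.    ]
```

View pics/w4.png

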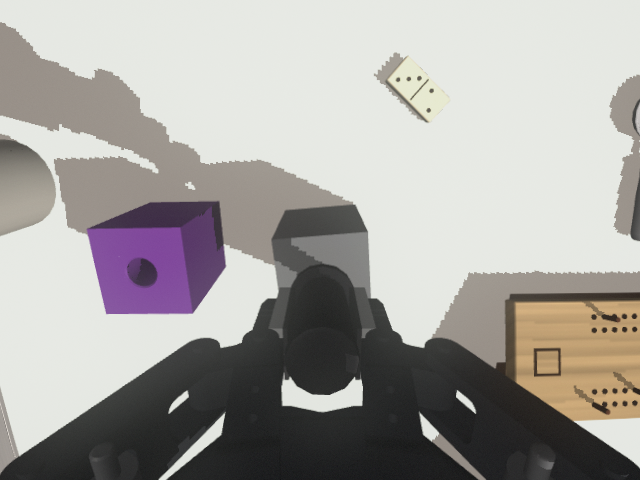

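The probe is tilting in the grip: the handle's top is now at (322,362) and the stand stays put. Continuing.

apply_moves(targets=[[1, 0.008, 0, 0, 0], [1, 0.016, 0, 0, 0], [1, 0.024, 0, 0, 0], [1, 0.03, 0, 0, 0], [1, 0.036, 0, 0, 0], [1, 0.036, 0, 0, 0]])

```text
time: 10.7
position: [0.4447, -0.2827, 0.177]
eef_rot: [-0.05, 0.999, 0.001, 0.001]
force: [4.6, 2.1, -0.5]
gripper_width: 0.0244
gripper_force: 60.6
```

```bash
python3 look.py w5.png probe; python3 - <<'E'
from h import *
c=bot.camera("scene"); i=c["img"][215:345,170:300]; a=cv2.resize(i,(390,390),interpolation=cv2.INTER_CUBIC)
b=cv2.resize(cv2.imread("pics/w5.png"),(400,300)); o=np.zeros((390,790,3),np.uint8); o[:,:390]=a[:,:,::-1]; o[:300,390:]=b; cv2.imwrite("pics/m5.png",o)
E
```

```text
10.7 [ 0.4447 -0.2827  0.177 ] yaw [[-0.9951, -0.0991, 0.0012], [-0.0991, 0.9951, 0.0016], [-0.0013, 0.0015, -1.0]] [-0.567  0.138 -0.175  1.258  0.002 -0.667] [ 4.56834541  2.10746035 -0.51995797] 0.024402269864187625
probe [313.4 323.2] 0.71 [ 0.491  -0.2776  0.09  ]
```

View pics/m5.png

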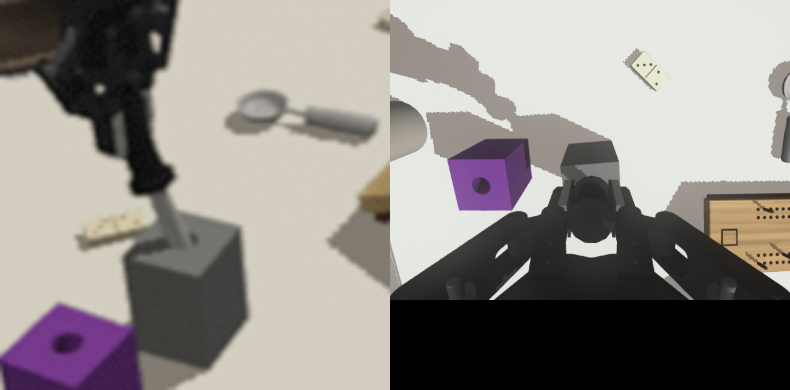

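apply_moves(targets=[[1, 0, 0, -0.04, 0], [1, 0, 0, -0.09, 0], [1, 0, 0, -0.146, 0], [1, -0.018, 0.07, -0.146, 0], [1, -0.035, 0.145, -0.146, 0], [1, -0.052, 0.22, -0.146, 0], [1, -0.07, 0.295, -0.146, 0], [1, -0.087, 0.37, -0.146, 0], [1, -0.104, 0.445, -0.146, 0], [1, -0.121, 0.52, -0.146, 0], [1, -0.138, 0.595, -0.146, 0], [1, -0.155, 0.67, -0.146, 0]])

```text
time: 11.85
position: [0.4875, 0.0589, 0.2502]
eef_rot: [-0.049, 0.999, -0.001, -0.001]
force: [2.0, -0.8, -1.1]
gripper_width: 0.0249
gripper_force: 60.5
```

apply_moves(targets=[[1, -0.007, 0.028, 0, 0], [1, -0.014, 0.056, 0, 0], [1, -0.014, 0.056, 0, 0], [1, -0.014, 0.056, 0, 0]])

```text
time: 12.18
position: [0.4921, 0.0863, 0.25]
eef_rot: [-0.05, 0.999, -0.001, -0.001]
force: [1.1, 0.0, -1.9]
gripper_width: 0.0251
gripper_force: 60.4
```

```bash
python3 - <<'E'
from h import *
s=bot.read_state(); print(s["time"],s["position"],s["force"],s["gripper_width"])
ims=[];rays={"probe":[],"tip_point":[],"ring_mark":[]}
for n in("scene","top","wrist"):
    c=bot.camera(n); save(c,n+"6.png")
    for t in rays:
        for d in bot.pinpoint(t,c)[:2]: print(n,t,np.round(d["location"],1),round(d["conf"],2))
    if n=="scene":
        G=s["position"]; u,v=proj(c,G+[0.02,0,-.06]); u,v=int(u),int(v); print("crop",u-50,v-50)
        a=cv2.resize(c["img"][v-50:v+50,u-50:u+50],(500,500),interpolation=cv2.INTER_CUBIC)[:,:,::-1]
b=cv2.imread("pics/wrist6.png")[180:480,170:470]
o=np.zeros((500,800,3),np.uint8);o[:,:500]=a;o[:300,500:]=b;cv2.imwrite("pics/m6.png",o)
E
```

```text
12.1833 [0.49210363 0.08629134 0.25001362] [ 1.11168357  0.04459308 -1.94307361] 0.025067281245437483
scene probe [191.5 329.3] 0.86
scene probe [228.4 373.7] 0.68
scene ring_mark [245.7 338.5] 0.58
scene ring_mark [188.5 381. ] 0.35
crop 277 145
top probe [292.  523.2] 0.66
wrist probe [311.7 321.3] 0.62
wrist ring_mark [261.  325.1] 0.78
```

View pics/m6.png

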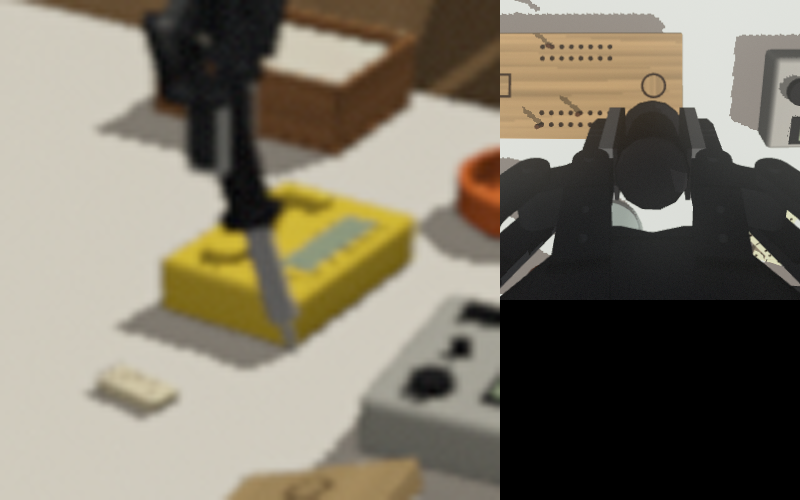

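```bash
python3 - <<'E'
from h import *
s=bot.read_state(); Q=R.from_quat(s["eef_rot"]).as_matrix(); G=s["position"]+Q@[0,0,-.005]
cs=bot.camera("scene"); cw=bot.camera("wrist")
print("scene G px",proj(cs,G))
for a in(.048,.051):
  for th in(16,18,20,22,24):
    t=np.radians(th); u=Q@np.array([np.sin(t),0,-np.cos(t)])
    q=lambda z:G+u*(z-a)
    tip,bt,be=proj(cs,q(-.075)),proj(cs,q(-.001)),proj(cs,q(-.055))
    # silhouette bottom of handle-top disc in the wrist view and centre
    e1=Q@np.array([np.cos(t),0,np.sin(t)]); low=proj(cw,q(.078)+e1*.013,s); hi=proj(cw,q(.078)-e1*.013,s)
    d=tip-bt
    print(a,th,"tip",tip.round(1),"bt",bt.round(1),"ang",np.degrees(np.arctan2(d[0],d[1])).round(1),"wrist disc rows",hi.round(1),low.round(1),"tip-ring",q(-.075).round(4))
# measured barrel axis in scene: segment grey barrel by refined edges
i=cs["img"][185:220,318:345].astype(int)
np.set_printoptions(linewidth=220)
print(i.sum(2)//3)
E
```

```text
scene G px [321.5109685  170.34189874]
0.048 16 tip [332.7 213.9] bt [326.1 188.1] ang 14.4 wrist disc rows [324.1 388.9] [324.1 311.2] tip-ring [0.5265 0.0896 0.1376]
0.048 18 tip [334.1 213.8] bt [326.7 188.1] ang 16.2 wrist disc rows [324.1 386.4] [324.1 307.7] tip-ring [0.5306 0.09   0.1389]
0.048 20 tip [335.5 213.7] bt [327.2 188. ] ang 17.9 wrist disc rows [324.1 383.8] [324.1 304.3] tip-ring [0.5346 0.0904 0.1402]
0.048 22 tip [336.9 213.5] bt [327.8 187.9] ang 19.7 wrist disc rows [324.1 381. ] [324.  300.9] tip-ring [0.5386 0.0908 0.1418]
0.048 24 tip [338.3 213.2] bt [328.3 187.8] ang 21.4 wrist disc rows [324.1 378.2] [324.  297.6] tip-ring [0.5426 0.0911 0.1435]
0.051 16 tip [333.  214.9] bt [326.4 189.2] ang 14.4 wrist disc rows [324.  384.9] [324.  309.1] tip-ring [0.5273 0.0896 0.1347]
0.051 18 tip [334.4 214.9] bt [327.  189.1] ang 16.2 wrist disc rows [324.  382.7] [324. 306.] tip-ring [0.5315 0.0901 0.136 ]
0.051 20 tip [335.9 214.7] bt [327.6 189.1] ang 17.9 wrist disc rows [324.  380.5] [324. 303.] tip-ring [0.5357 0.0905 0.1374]
0.051 22 tip [337.3 214.5] bt [32
[... 3408 characters left out ...]
 125 157 189 199 200 201 200 200]
 [119 118 118 119 120 120 120 119 120 120 119 118 114 111 105  94  90 109 146 177 191 199 201 201 200 200 200]
 [135 123 117 119 118 119 119 119 118 118 118 118 119 118 118 123 137 154 178 196 200 200 200 201 200 200 199]
 [175 151 135 121 118 119 119 118 119 118 119 119 119 128 145 165 185 192 196 200 200 200 200 200 200 200 200]
 [197 188 175 152 142 134 121 117 119 119 129 141 148 165 185 193 199 200 201 200 200 200 200 200 199 200 200]
 [201 200 195 191 187 175 152 143 143 147 164 185 190 194 199 200 201 200 200 200 199 199 200 200 200 200 200]
 [200 200 200 200 200 196 190 189 189 190 194 199 200 200 200 200 200 199 200 200 200 200 200 200 200 200 200]]
```

```bash
python3 - <<'E'
from h import *
np.set_printoptions(linewidth=220)
i=cv2.imread("pics/scene6.png").astype(int)[186:220,316:348]
print((i.max(2)-i.min(2)))
E
```

```text
[[ 18  18  18 ... 155 154 152]
 [ 18  17  18 ... 143 134 133]
 [ 17  17  18 ...  99  71  66]
 ...
 [ 17  18  18 ...  17  17  18]
 [ 17  18  18 ...  18  18  18]
 [ 18  18  17 ...  18  18  18]]
```

```bash
python3 - <<'E'
from h import *
i=cv2.imread("pics/scene6.png").astype(float); sat=i.max(2)-i.min(2)
pts=[]
for r in range(192,216):
    row=sat[r,318:346]; k=int(np.argmin(row[6:22]))+6; lo=row[k]
    def edge(d):
        j=k
        bg=max(row[max(k-6,0):k]) if d<0 else max(row[k+1:k+7])
        h=(lo+bg)/2
        while 0<j+d<len(row) and row[j+d]<h: j+=d
        return j+d*(h-row[j])/(row[j+d]-row[j]) if 0<j+d<len(row) else np.nan
    l,rr=edge(-1),edge(1); pts.append((r,318+l,318+rr)); print(r,round(318+l,2),round(318+rr,2),round(318+(l+rr)/2,2),int(lo))
p=np.array(pts); m=(p[:,0]>=192)&(p[:,0]<=204)
for nm,x in(("L",p[m,1]),("R",p[m,2]),("C",(p[m,1]+p[m,2])/2)): print(nm,np.degrees(np.arctan(np.polyfit(p[m,0],x,1)[0])))
E
```

```text
192 325.59 331.44 328.51 4
193 325.87 331.59 328.73 4
194 325.91 331.89 328.9 3
195 325.75 332.01 328.88 3
196 326.46 331.88 329.17 3
197 327.11 332.33 329.72 4
198 327.33 333.09 330.21 3
199 327.56 333.35 330.46 3
200 327.91 333.92 330.91 3
201 328.13 334.11 331.12 2
202 328.35 334.33 331.34 3
203 328.63 334.52 331.58 3
204 328.76 334.98 331.87 3
205 329.09 335.37 332.23 3
206 329.37 335.9 332.63 3
207 329.66 336.31 332.99 3
208 330.07 335.86 332.97 5
209 330.56 335.33 332.95 13
210 331.96 335.5 333.73 19
211 332.6 335.68 334.14 16
212 nan 328.03 nan 17
213 324.5 329.78 327.14 15
214 333.72 335.5 334.61 14
215 333.75 336.0 334.88 14
L 16.26783576541551
R 17.397211101069075
C 16.834207273975128<stdin>:11: RuntimeWarning: invalid value encountered in scalar divide
```

apply_moves(targets=[[1, -0.009, 0, 0.05, 0], [1, -0.018, 0, 0.11, 0], [1, -0.018, 0, 0.14, 0], [1, -0.018, 0, 0.14, 0], [1, -0.018, 0, 0.14, 0]])

```text
time: 13.3
position: [0.5011, 0.0873, 0.1804]
eef_rot: [-0.05, 0.999, -0.0, -0.001]
force: [-0.4, -0.3, -1.4]
gripper_width: 0.0247
gripper_force: 60.4
```

```bash
python3 - <<'E'
from h import *
s=bot.read_state(); print(s["time"],s["position"],s["force"])
Q=R.from_quat(s["eef_rot"]).as_matrix(); G=s["position"]+Q@[0,0,-.005]
t=np.radians(18.5);u=Q@np.array([np.sin(t),0,-np.cos(t)]); tip=G-u*.126
c=bot.camera("scene"); save(c,"scene7.png"); print("tip model",tip.round(4),proj(c,tip),"ring px",proj(c,[.5464,.0919,.0519]), "crop 303,195")
a=cv2.resize(c["img"][195:270,303:378],(600,600),interpolation=cv2.INTER_CUBIC)[:,:,::-1]
c2=bot.camera("top"); print("top tip",proj(c2,tip),"ring",proj(c2,[.5464,.0919,.0519])); save(c2,"top7.png")
b=cv2.resize(c2["img"][235:285,275:325],(200,200),interpolation=cv2.INTER_CUBIC)[:,:,::-1]
o=np.zeros((600,800,3),np.uint8);o[:,:600]=a;o[:200,600:]=b;cv2.imwrite("pics/m7.png",o)
E
```

```text
13.3 [0.50114857 0.08728118 0.18041203] [-0.35456135 -0.28251986 -1.40112898]
tip model [0.5407 0.0912 0.0658] [337.05559917 238.20111273] ring px [338.86444265 243.01335362] crop 303,195
top tip [299.29068235 259.2269199 ] ring [299.34841488 258.06788473]
```

View pics/m7.png

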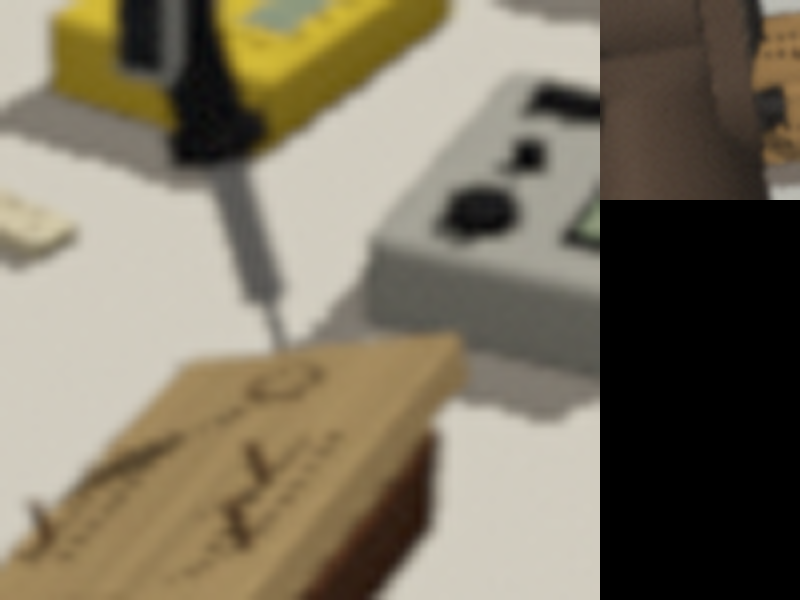

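```bash
python3 - <<'E'
from h import *
i=cv2.cvtColor(cv2.imread("pics/scene7.png"),cv2.COLOR_BGR2GRAY).astype(float)
P=[]
for r in range(217,240):
    row=i[r,322:348]; bg=150; 
    w=np.clip(180-row,0,None); x0=330+(r-215)*.25
    cols=np.arange(322,348); w=w*(abs(cols-x0)<6)
    P.append((r,(w*cols).sum()/max(w.sum(),1),w.sum())); print(r,round(P[-1][1],2),int(w.sum()))
s=bot.read_state(); c=bot.camera("scene"); Q=R.from_quat(s["eef_rot"]).as_matrix(); G=s["position"]+Q@[0,0,-.005]
for th in(17,18.5,20,21.5):
    t=np.radians(th);u=Q@np.array([np.sin(t),0,-np.cos(t)]); a,b,e=[proj(c,G+u*(z-.051)) for z in(-.005,-.05,-.072)]
    print(th,a.round(2),b.round(2),e.round(2),(b-a)[0]/(b-a)[1])
E
```

```text
217 329.48 712
218 330.25 574
219 331.75 437
220 332.18 418
221 332.46 414
222 332.7 416
223 333.08 410
224 333.37 416
225 333.6 405
226 334.04 406
227 334.3 424
228 334.52 418
229 334.86 426
230 335.25 426
231 335.35 402
232 335.34 289
233 336.02 120
234 336.52 73
235 336.84 89
236 337.27 78
237 338.76 151
238 339.04 222
239 337.71 324
17 [330.08 214.55] [334.28 229.58] [336.28 236.78] 0.27889611822723204
18.5 [330.56 214.51] [335.13 229.53] [337.32 236.73] 0.30418889215402206
20 [331.03 214.46] [335.97 229.45] [338.34 236.64] 0.32963044953228876
21.5 [331.5  214.39] [336.82 229.35] [339.37 236.53] 0.35525732966311746
```

apply_moves(targets=[[1, -0.004, 0, 0.012, 0], [1, -0.008, 0, 0.0225, 0], [1, -0.01, 0, 0.028, 0], [1, -0.0116, 0, 0.032, 0], [1, -0.0116, 0, 0.032, 0], [1, -0.0116, 0, 0.032, 0]])

```text
time: 13.95
position: [0.5076, 0.0879, 0.165]
eef_rot: [-0.05, 0.999, 0.0, 0.0]
force: [-0.5, 0.2, 0.7]
gripper_width: 0.0246
gripper_force: 60.4
```

```bash
cat > f.py <<'E'
from h import *
s=bot.read_state(); n=np.array([-.3413,-.0329,.9394]); d=np.array(s["position"])-[.50115,.08728,.18041]
print(s["time"],s["position"].round(4),"adv mm",-1e3*d@n,"F",s["force"].round(2),"axial",(s["force"]-[-.35,-.28,-1.4])@n)
E
python3 f.py
```

```text
13.95 [0.5076 0.0879 0.165 ] adv mm 16.71124739951369 F [-0.53  0.23  0.72] axial 2.042405770456599
```

apply_moves(targets=[[1, -0.001, 0, 0.003, 0], [1, -0.002, 0, 0.0056, 0], [1, -0.002, 0, 0.0056, 0], [1, -0.002, 0, 0.0056, 0]])

```text
time: 14.28
position: [0.5086, 0.088, 0.1621]
eef_rot: [-0.05, 0.999, 0.0, 0.0]
force: [-0.7, -0.3, 2.1]
gripper_width: 0.0247
gripper_force: 60.4
```

```bash
python3 f.py
```

```text
14.2833 [0.5086 0.088  0.1621] adv mm 19.728325525017265 F [-0.73 -0.26  2.13] axial 3.441452180361491
```

apply_moves(targets=[[1, -0.0009, 0, 0.0024, 0], [1, -0.0009, 0, 0.0024, 0], [1, -0.0009, 0, 0.0024, 0]])

```text
time: 14.53
position: [0.509, 0.0881, 0.1609]
eef_rot: [-0.05, 0.999, 0.0, 0.0]
force: [-1.0, -0.1, 3.2]
gripper_width: 0.0246
gripper_force: 60.4
```

```bash
python3 f.py; python3 - <<'E'
from h import *
s=bot.read_state(); Q=R.from_quat(s["eef_rot"]).as_matrix(); G=s["position"]+Q@[0,0,-.005]
c=bot.camera("scene"); save(c,"scene8.png")
i=cv2.cvtColor(c["img"],cv2.COLOR_RGB2GRAY).astype(float)
for r in range(222,242,2):
    cols=np.arange(322,352); w=np.clip(180-i[r,322:352],0,None)*(abs(cols-331.5-(r-219)*.3)<6); print(r,round((w*cols).sum()/w.sum(),2),int(w.sum()))
for th in(17,18.5,20):
    t=np.radians(th);u=Q@np.array([np.sin(t),0,-np.cos(t)]); print(th,*[proj(c,G+u*(z-.051)).round(2) for z in(-.005,-.05)],(G-u*.120).round(4))
print("ring px",proj(c,[.5464,.0919,.0519]))
cv2.imwrite("pics/m8.png",cv2.resize(c["img"][205:265,308:368],(600,600),interpolation=cv2.INTER_CUBIC)[:,:,::-1])
E
```

```text
14.5333 [0.509  0.0881 0.1609] adv mm 21.055233014760464 F [-1.04 -0.06  3.15] axial 4.505295741139159
222 331.63 1010
224 333.73 435
226 334.46 408
228 335.09 409
230 335.59 405
232 336.34 409
234 336.87 427
236 338.2 500
238 338.99 559
240 337.96 669
17 [332.18 222.09] [336.3  236.92] [0.5439 0.0915 0.0511]
18.5 [332.66 222.06] [337.14 236.88] [0.5469 0.0918 0.0521]
20 [333.13 222.01] [337.99 236.81] [0.5498 0.0921 0.0531]
ring px [338.86444265 243.01335362]
```

View pics/m8.png

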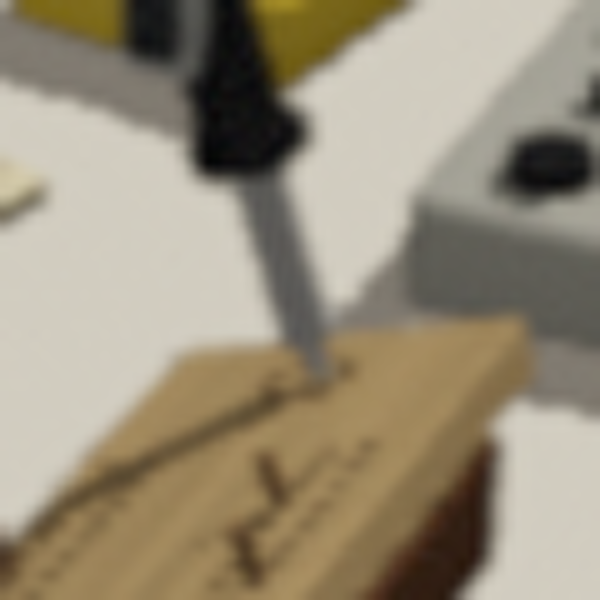

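apply_moves(targets=[[1, 0, 0, 0, 0], [1, 0, 0, 0, 0], [1, 0, 0, 0, 0], [1, 0, 0, 0, 0]])

```text
time: 14.92
position: [0.5089, 0.0881, 0.1608]
eef_rot: [-0.05, 0.999, 0.0, 0.0]
force: [-0.5, 0.7, 3.4]
gripper_width: 0.025
gripper_force: 60.4
```

```bash
python3 - <<'E'
from h import *
n=np.array([-.3413,-.0329,.9394])
for k in range(6):
    s=bot.read_state(); print(s["position"].round(4),s["force"].round(2),((s["force"]-[-.35,-.28,-1.4])@n).round(2)); bot.camera("scene")
E
```

```text
[0.5089 0.0881 0.1608] [-0.49  0.74  3.42] 4.54
[0.509  0.0881 0.1608] [-0.46 -0.26  3.53] 4.67
[0.509  0.0881 0.1608] [-0.38 -0.13  2.7 ] 3.86
[0.509  0.0881 0.1608] [-1.75  0.28  3.75] 5.3
[0.5089 0.0881 0.1608] [-0.85  0.13  2.56] 3.88
[0.5089 0.0881 0.1608] [-0.93 -0.8   3.91] 5.21
```

apply_moves(targets=[[1, 0.0008, 0, -0.0022, 0], [1, 0.0008, 0, -0.0022, 0], [1, 0.0008, 0, -0.0022, 0], [1, 0.0008, 0, -0.0022, 0]])

```text
time: 15.55
position: [0.5086, 0.088, 0.1619]
eef_rot: [-0.05, 0.999, 0.0, 0.0]
force: [-1.1, -0.2, 3.7]
gripper_width: 0.0249
gripper_force: 60.5
```

```bash
python3 - <<'E'
from h import *
n=np.array([-.3413,-.0329,.9394]); F=[]
for k in range(12):
    s=bot.read_state(); F.append((s["force"]-[0,0,-1.18])@n); bot.camera("scene")
print(s["position"],np.mean(F),np.std(F)); 
if 3.2<np.mean(F)<4.8: print(bot.hand_in())
E
```

```text
[0.5085276  0.08802881 0.16188561] 3.90853649442221 0.7533128417315814
the job is handed in; nothing more can be done
None
```

I pressed the three keys fully down in order, set the probe tip inside the ring mark with about 3.9 N of push (about halfway in), and handed the job in with the probe still gripped; by my measurement it leans about 1.6° short of exactly square to the board.

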